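Zero the drag pointer, then draw the measuring rod to its second stop

TASK

Check the full reach of the telescoping measuring gauge on the bench: first, with the rod still home, turn the red knob on the dial anticlockwise so that the drag pointer is back on its zero stop. Then pinch the yellow head of the rod so that its red button is pressed in, and pull the rod straight out past the first stop to its second stop, as far as it goes. Finish while holding it there, fully out (a spring draws it back if it is let go), so that the dial can be read, and leave the other things on the bench where they are.

Things in the scene. Friction and masses are not known exactly. Their poses are not given: they have to be found in the camera images.
- gauge: telescoping measuring gauge screwed to the bench: plywood board 120 x 270 x 12 mm (its x, y -95 to +175), black dial case 100 x 100 mm centred at y +110, face 55 mm up, and an aluminium tube along its y axis, y -90 to +60, 34 mm wide, top 79 mm up. Origin on the bench surface below the tube. The rod is drawn out horizontally toward the gauge's -y.
- knob_grip (a point): where to grip the dial's red knob: on its upright turning axis (gauge x 0, y +110 mm), 84 mm above the bench. The knob is an upright bar 40 mm long, 12 mm thick, from 62 to 96 mm above the bench; the point's x axis lies along the 40 mm length (the red hand points to the point's -x), its y axis across the 12 mm.
- pointer (a joint): angle of red knob and drag pointer, rad: 0 on the zero stop (hand along the gauge's -x, at the red mark), growing clockwise seen from above, to 1.62 at most. Starts between 0.6 and 1.25, stays where it is left (friction 0.03 N m). As the rod is drawn out the dial's needle pushes the pointer up, to about 1.48 at the second stop.
- head_grip (a point): where to grip the yellow head of the rod: mid-width, at the button's height, gauge x 0, y -125 mm with the rod home, 64 mm above the bench; moves with the rod. The head is 30 mm wide (gauge x), 50 mm long (gauge y), 38 to 86 mm above the bench, nothing under it. Axes as the gauge's.
- button_face (a point): centre of the outer face of the round red button (19 mm across), on the gauge's -x side of the head, level with head_grip; it stands 6 mm out of the head and its axis is the gauge's x. A pinch across the head along the gauge's x, centred on the button, presses it.
- button (a joint): how far the button is pressed in, m: 0 out, 0.0045 fully in (about 4 N). The rod is unlatched while it is in more than about 0.003.
- rod (a joint): how far the rod is drawn out, m: 0 home (latched), 0.07 first stop (the latch catches there when the button is out), 0.12 second stop, the end of travel, where no latch catches: it must be held. A spring draws the rod home with 5 N (home) to 7 N (fully out), friction adds about 1 N.
- glue: white glue bottle, 63 mm across, 195 mm high, loose; origin at its foot. Leave alone.
- mug: white spotted mug, 82 mm across, 91 mm high, loose; origin at its foot. Leave alone.
- burl: brown burl wood block, 66 x 98 x 40 mm, loose; origin under its middle. Leave alone.
- chisel: chisel with light wooden handle, 260 mm long, loose; origin under its middle. Leave alone.
- nails: yellowish tin of nails, 66 mm across, 69 mm high, loose; origin at its foot. Leave alone.
- brush: wooden bench brush with dark bristles, 299 mm long, 52 mm high, loose; origin under its middle. Leave alone.
- smoothing_plane: small wooden smoothing plane, 52 x 165 x 73 mm, loose; origin under its middle. Leave alone.

How it is judged:
By the outcome, as a careful person would: the job done as asked, in the order asked, and still so for the second after the job is handed in, while the arm keeps its last pose, push and grip.
It also fails if it takes over 40 s, if anything falls off the work surface, if the arm or the gripper's body presses on something with over 40 N, if the wrist force passes 120 N, or if a joint passes its speed limit or range.

ROBOT

A 6-joint arm with a two-finger parallel gripper is mounted at the origin on a cart in front of the work surface, level with it; the furniture and walls round the work are solid. World frame = base frame: x ahead of the robot, y to its left, z up, the work surface at z = 0. Lengths are in mm, angles in rad, forces in N, time in s.
With the tool pointing down it reaches from about 275 to 825 mm from the base axis. Payload 5.2 kg.
Tool frame: the origin (TCP) lies at the very end of the fingers, on their centre line; the grasp point (between the pads) lies 19 mm behind it; z points along the fingers, y is the direction in which the jaws open and shut (so a half turn about z gives the same grasp; the last joint's range is limited). The gripper opens to 93 mm and grips with 3 to 60 N. Pads are 15 mm wide; open, the fingers measure 128 mm over their backs; the gripper's body (75 mm by 188 mm) begins 65 mm behind the grasp point.
Start: joints at [1.077, 0.259, 1.535, -0, 1.348, -0.203], TCP at [157.673, 526.92, 218.653] pointing down, gripper open.
Joint ranges: [-3.14, 3.14], [-0.91, 2.08], [0.19, 2.58], [-1.22, 4.36], [0.22, 2.71], [-3.12, 3.12]. Speed limits (rad/s): [2.57, 2.57, 3.14, 3.14, 3.14, 3.14].

INTERFACE

Orientations are given as [roll, pitch, yaw] about the fixed x, y, z axes, in that order (R = Rz(yaw) Ry(pitch) Rx(roll)).
In Python, from bench import robot gives the robot as it stands. The module is installed in compiled form; this text tells all that it offers. Calls block until the motion is done:
- robot.move_ptp(position, orientation): joint-space move of the TCP to a pose.
- robot.move_linear(position, ori=None, speed=150, f_stop=None): straight line of the TCP; ori=None keeps the orientation; speed is the mean speed in mm/s. With f_stop (N) it stops when the force on the tool has changed by that much, and returns True; else False.
- robot.move_j(angles): joint-space move.
- robot.move_gripper(opening): opening from 0.0 (shut) to 1.0 (fully open); the grip force is fixed at half the most; returns when the fingers have stopped.
- robot.sleep(seconds).
- robot.inverse_kinematics(position, orientation): joint angles nearest the present ones, or None.
- robot.get_image(name): name is "side" or "top"; returns a dict with "img" (400x640x3 uint8, blue, green, red), "fovy" (degrees; the focal length in pixels is half the picture's height over the tangent of half this angle, whatever the lens; pixels are square), "cx", "cy" (the principal point, pixels), "k1" (the pictures are not rectified: a ray, as slopes to the right and down, at radius r is drawn at 1 + k1 r^2 times it, then the intrinsics apply), "eye" and "orientation" of the camera in the world. Camera axes: x right, y down, z forward; pixel columns grow to the right and rows downward; lengths in mm; the calibration is good to about 2 mm. A picture is of the moment at which its call begins. There is no depth.
A pose or a line that the arm cannot do raises robot.MotionError and nothing moves.
- robot.hand_in(): hands the job in, once; it reports no verdict.
Readings, each from a call of its own:
- robot.current_t(): time.
- robot.current_qpos(): joint angles.
- robot.current_joint_vel(): joint speeds.
- robot.current_joint_efforts(): joint torques, N m.
- robot.current_tcp_pos(): TCP position.
- robot.current_eef_rot(): TCP orientation.
- robot.current_contact_force(): force on the tool from outside, world axes, zero at the start.
- robot.current_ft_torque(): the same for the moment, N m.
- robot.current_gripper_width(): opening from 0.0 (shut) to 1.0 (fully open).
Only numpy, scipy, OpenCV 4.12 (cv2) and the standard library are available. Lean on these libraries where they do the work, as an engineer would, in place of code of your own. Each camera call takes 0.05 s, during which the arm holds its last target.

## Working session

There is one attempt and no reset: what is moved stays moved. The work goes in short steps, each a Python script; the robot and the scene stay as the last script left them, time stands still between calls to the robot, and variables do not carry over. Pictures are saved under pics/ and viewed, and the job is handed in when it is done.

```bash
mkdir -p pics; ls; python3 - <<'E'
from bench import robot
import cv2
for n in("side","top"):
    d=robot.get_image(n); cv2.imwrite(f"pics/{n}0.png",d["img"])
    print(n,{k:v for k,v in d.items() if k!="img"})
print(robot.current_t(),robot.current_eef_rot())
E
```

```text
pics
side {'fovy': 56.478529679422955, 'cx': 323.92233784546823, 'cy': 200.63483601266682, 'k1': -0.07235715942337365, 'eye': array([ 603.84050115, 1095.29620238,  497.16202888]), 'orientation': array([-1.90120006,  0.00501372,  3.07880067])}
top {'fovy': 42.13198211217954, 'cx': 320.52786663884154, 'cy': 193.9298401713787, 'k1': 0.014193759467401843, 'eye': array([-754.05815931,  144.76541074, 1728.35210337]), 'orientation': array([-2.47543801,  0.01307706, -1.73490799])}
0.1 [-3.13995829e+00 -3.01003898e-04  2.85085851e+00]
```

View pics/side0.png

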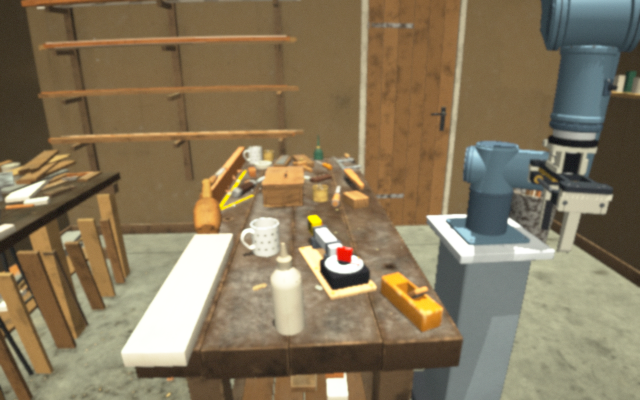

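View pics/top0.png

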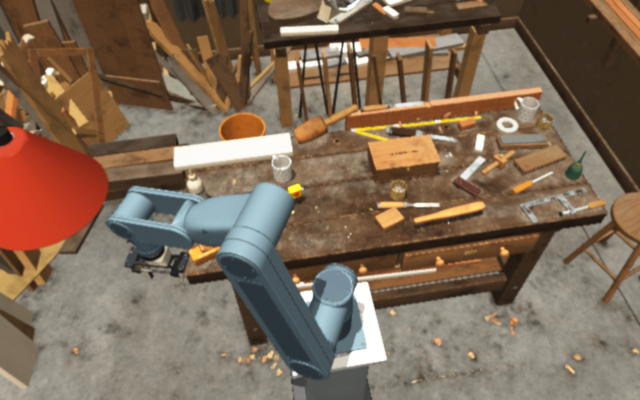

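The side view shows the gauge: dial near (343,262), yellow head near (315,223). In the top view the arm hides most of it, with only the head showing at (296,191). I'll write the projection helpers and enlarge the crops.

```bash
cat > h.py <<'E'
import numpy as np, cv2
from scipy.spatial.transform import Rotation as R
def cam(d):
    f=200/np.tan(np.radians(d["fovy"])/2)
    return dict(f=f,cx=d["cx"],cy=d["cy"],k=d["k1"],e=np.array(d["eye"]),R=R.from_euler('xyz',d["orientation"]).as_matrix())
def proj(c,P):
    q=(np.atleast_2d(P)-c["e"])@c["R"]; s=q[:,:2]/q[:,2:]
    r2=(s**2).sum(1,keepdims=True); s=s*(1+c["k"]*r2)
    return s*c["f"]+[c["cx"],c["cy"]]
def ray(c,uv):
    d=(np.array(uv,float)-[c["cx"],c["cy"]])/c["f"]; s=d.copy()
    for _ in range(20): s=d/(1+c["k"]*(s@s))
    return c["R"]@np.array([*s,1])
def atz(c,uv,z):
    v=ray(c,uv); return c["e"]+v*(z-c["e"][2])/v[2]
def crop(img,x,y,w,h,s,name):
    cv2.imwrite(f"pics/{name}.png",cv2.resize(img[y:y+h,x:x+w],None,fx=s,fy=s,interpolation=cv2.INTER_CUBIC))
E
python3 - <<'E'
from h import *
import pickle
from bench import robot
d=robot.get_image("side"); pickle.dump(d,open("side0.pkl","wb"))
crop(d["img"],290,205,100,95,6,"sc0")
d=robot.get_image("top"); pickle.dump(d,open("top0.pkl","wb"))
c=cam(pickle.load(open("side0.pkl","rb")))
print(atz(c,(345,256),96), atz(c,(315,220),86))
E
```

```text
[508.55592111 326.39225224  96.        ] [568.05249634  72.81623982  86.        ]
```

View pics/sc0.png

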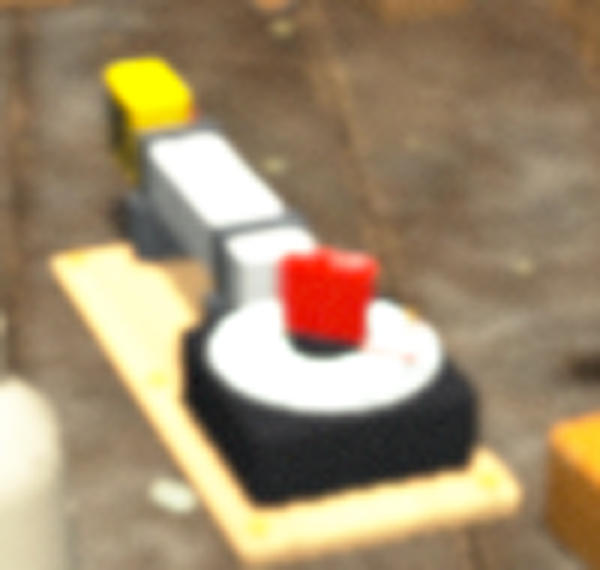

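```bash
python3 - <<'E'
from h import *
import pickle
from bench import robot
q=robot.current_qpos(); print(q)
q=list(q); q[0]=1.9
robot.move_j(q)
d=robot.get_image("top"); pickle.dump(d,open("top1.pkl","wb"))
cv2.imwrite("pics/top1.png",d["img"])
crop(d["img"],180,150,160,120,5,"tc1")
print(robot.current_t())
E
```

```text
[ 1.07720691e+00  2.59043938e-01  1.53563460e+00  1.67355094e-05
  1.34798894e+00 -2.02806725e-01]
1.8667
```

View pics/tc1.png

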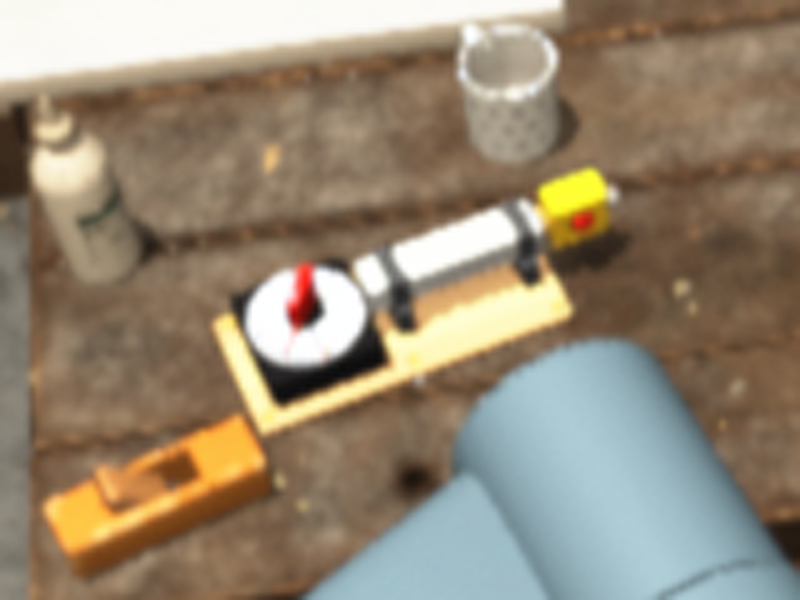

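```bash
cat > fit.py <<'E'
from h import *
import pickle
from scipy.optimize import least_squares
cs=cam(pickle.load(open("side0.pkl","rb"))); ct=cam(pickle.load(open("top1.pkl","rb")))
T=lambda x,y:((x+.5)/5-.5+180,(y+.5)/5-.5+150)
S=lambda x,y:((x+.5)/6-.5+290,(y+.5)/6-.5+205)
obs=[(ct,T(572,309),(-60,-95,12)),(ct,T(264,425),(-60,175,12)),(ct,T(215,321),(60,175,12)),(ct,T(582,219),(-21,-125,64)),
(ct,T(306,315),(0,110,55)),(cs,S(53,256),(60,-95,12)),(cs,S(250,546),(60,175,12)),(cs,S(520,487),(-60,175,12)),(cs,S(324,353),(0,110,55))]
def G(p,L):
    c,s=np.cos(p[2]),np.sin(p[2]); L=np.array(L,float)
    return np.array([p[0]+c*L[0]-s*L[1],p[1]+s*L[0]+c*L[1],L[2]])
def res(p): return np.concatenate([(proj(c,G(p,L))[0]-uv) for c,uv,L in obs])
if __name__=="__main__":
    r=least_squares(res,[530,220,.23],x_scale=[10,10,.1],loss='soft_l1')
    print(r.x); print(res(r.x).reshape(-1,2).round(2))
    for n,m in(("top",obs[:5]),("side",obs[5:])):
        rr=least_squares(lambda p:np.concatenate([(proj(c,G(p,L))[0]-uv) for c,uv,L in m]),r.x,x_scale=[10,10,.1]); print(n,rr.x)
    p=r.x; np.save("gauge.npy",p)
    # pointer
    for c,uv,n in((ct,T(290,356),"hand top"),(ct,T(325,357),"mark top"),(cs,S(411,358),"hand side"),(cs,S(412,315),"mark side"),(ct,T(306,268),'knob')):
        z=57 if n!='knob' else 96
        w=atz(c,uv,z)-G(p,(0,110,z)); a=np.arctan2(w[1],w[0])-p[2]; 
        print(n,np.hypot(*w[:2]).round(1),"pointer angle",(np.pi-a)%(2*np.pi))
    print(G(p,(0,110,84)),G(p,(0,-125,64)),G(p,(0,-245,64)))
    for n,uv in(("glue",T(105,270)),("mug",T(513,150)),("plane",T(258,445))): print(n,atz(ct,uv,0))
    print("plane top",atz(ct,T(238,418),60),atz(ct,T(268,462),60))
E
python3 fit.py
```

```text
[5.38463342e+02 1.75353389e+02 2.92380991e-01]
[[ 0.38  0.2 ]
 [-0.13  1.74]
 [-0.48  0.6 ]
 [ 0.46  1.09]
 [ 0.04  0.43]
 [-1.45  0.26]
 [-1.02  0.29]
 [ 0.31  0.06]
 [-0.24 -1.15]]
top [5.42587688e+02 1.75145644e+02 2.90487353e-01]
side [5.35959441e+02 1.75473306e+02 2.81584281e-01]
hand top 40.2 pointer angle 0.676984846850901
mark top 44.7 pointer angle 0.018838891514484146
hand side 38.0 pointer angle 0.7400604245710012
mark side 45.2 pointer angle 6.101211022647174
knob 18.5 pointer angle 3.793815264483454
[506.75771436 280.68502341  84.        ] [574.49246514  55.65835046  64.        ] [609.08042299 -59.24888679  64.        ]
glue [626.32473537 447.96442004   0.        ]
mug [696.74359656  95.7794765    0.        ]
plane [428.8178658  331.71241841   0.        ]
plane top [415.42055608 339.04455761  60.        ] [370.89636879 318.58277245  60.        ]
```

The separate fits disagree by about 6 mm in x, so I'll overlay the model on both pictures to see which one is off.

```bash
cat > ov.py <<'E'
from fit import *
import sys
def ov(p,out,tp="top1.pkl",sp="side0.pkl",rod=0,ptr=0.68):
    ims=[]
    for f,(x,y,w,h),s in((tp,(215,165,100,75),8),(sp,(290,208,90,92),6.5)):
        d=pickle.load(open(f,"rb")); c=cam(d)
        im=cv2.resize(d["img"][y:y+h,x:x+w],None,fx=s,fy=s,interpolation=cv2.INTER_CUBIC)
        def pl(L,col,cl=True):
            q=np.array([proj(c,G(p,l))[0] for l in L]); q=((q-[x,y]+.5)*s-.5)
            cv2.polylines(im,[np.round(q*8).astype(int)],cl,col,1,cv2.LINE_AA,3)
        b=lambda x0,x1,y0,y1,z:[(x0,y0,z),(x1,y0,z),(x1,y1,z),(x0,y1,z)]
        pl(b(-60,60,-95,175,12),(255,0,0)); pl(b(-60,60,-95,175,0),(255,0,0))
        pl(b(-50,50,60,160,55),(0,255,0))
        pl(b(-15,15,-150-rod,-100-rod,86),(255,0,255));pl(b(-15,15,-150-rod,-100-rod,38),(255,0,255))
        t=np.linspace(0,6.28,30); pl([(-21,-125-rod+9.5*np.cos(a),64+9.5*np.sin(a)) for a in t],(255,255,0))
        pl(b(-17,17,-90,60,79),(0,0,255))
        hx,hy=-np.cos(ptr),np.sin(ptr)
        pl([(20*a*hx+6*bb*hy,110+20*a*hy-6*bb*hx,96) for a,bb in((1,1),(1,-1),(-1,-1),(-1,1))],(255,255,0))
        pl([(0,110,57),(40*hx,110+40*hy,57)],(255,255,0),False)
        ims.append(im)
    cv2.imwrite(f"pics/{out}a.png",ims[0]);cv2.imwrite(f"pics/{out}b.png",ims[1])
if __name__=="__main__": ov(np.load("gauge.npy"),sys.argv[1])
E
python3 ov.py ov1
```

```text
(no output)
```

View pics/ov1a.png

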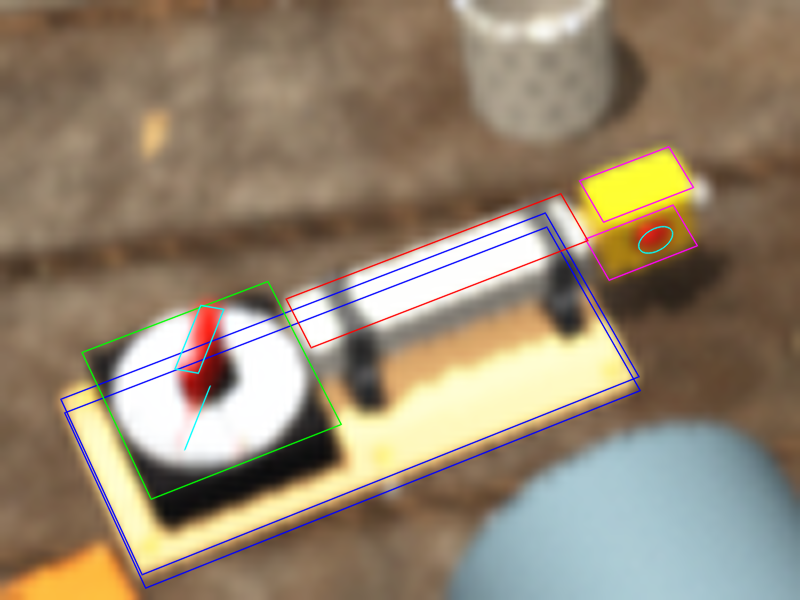

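View pics/ov1b.png

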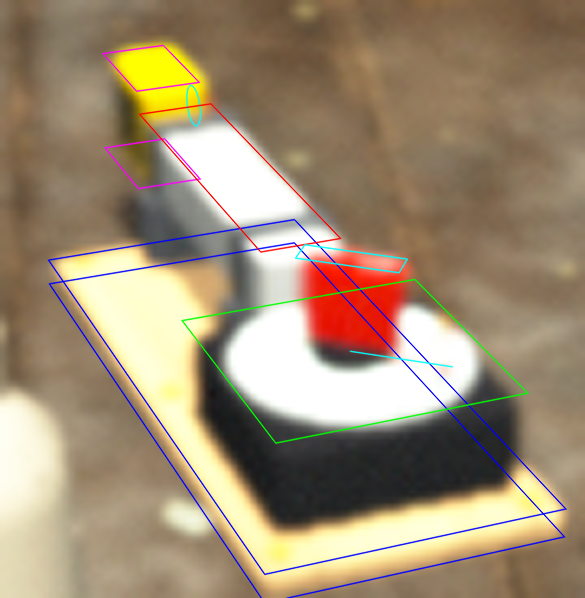

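The overlay agrees to within about 1 px in both views and puts the pointer near 0.68 rad. I'll go above the knob and look again before descending.

```bash
python3 - <<'E'
from fit import *
from bench import robot
p=np.load("gauge.npy"); k=G(p,(0,110,0)); print(k)
psi=p[2]-0.69+np.pi
def shot(n):
    for v in("top","side"):
        d=robot.get_image(v); pickle.dump(d,open(f"{v}{n}.pkl","wb"))
        c=cam(d)
        q=proj(c,robot.current_tcp_pos())[0]; print(v,"tcp px",q)
        x,y=int(q[0])-50,int(q[1])-40
        crop(d["img"],x,y,100,75,8,f"{v}{n}")
        print("origin",x,y)
robot.move_ptp([k[0],k[1],150],[np.pi,0,psi])
robot.move_gripper(0.5)
robot.move_linear([k[0],k[1],104])
print(robot.current_tcp_pos(),robot.current_qpos(),robot.current_t())
shot(2)
E
```

```text
[506.75771436 280.68502341   0.        ]
[506.69174433 280.64812577 103.98254539] [ 3.13343381e-01  4.09191381e-01  1.61632332e+00 -7.32769101e-07
  1.11682700e+00 -8.59799244e-01] 6.0833
top tcp px [239.09108044 205.44677132]
origin 189 165
side tcp px [343.28000712 243.94494143]
origin 293 203
```

View pics/top2.png

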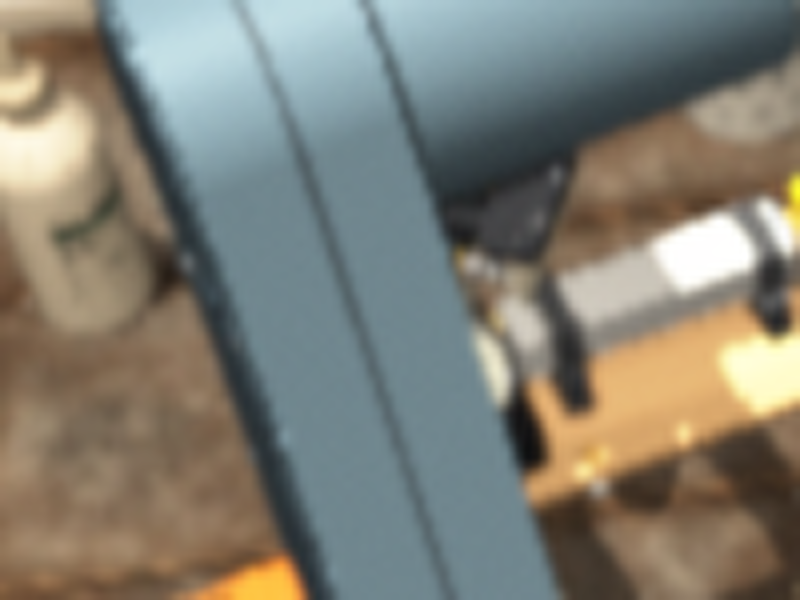

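View pics/side2.png

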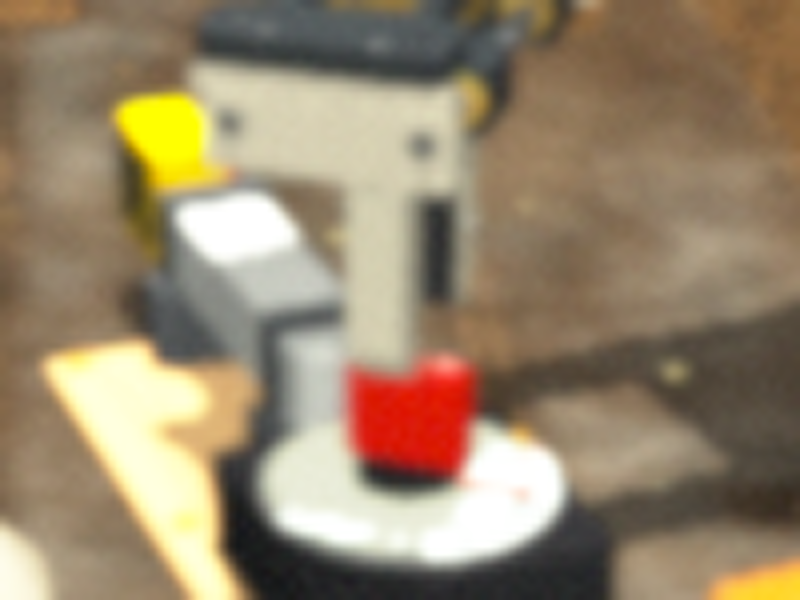

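The side view shows the fingers straddling the knob, with their midpoint at (405,333) in the crop against a predicted (406,331), so the calibration holds. The hand tip is at (522,493). I'll descend and grip.

```bash
python3 - <<'E'
from fit import *
from bench import robot
p=np.load("gauge.npy"); k=G(p,(0,110,0))
print(robot.move_linear([k[0]-1,k[1],66],speed=80,f_stop=8))
print(robot.current_tcp_pos(),robot.current_contact_force())
robot.move_gripper(0.0)
print("w",robot.current_gripper_width()*93,robot.current_tcp_pos(),robot.current_contact_force(),robot.current_ft_torque(),robot.current_t())
E
```

```text
False
[505.85863365 280.72897085  65.99897198] [-0.14873714 -0.25847028  0.51849284]
w 11.651337280592386 [505.86802522 280.63752624  66.15410186] [-0.34716562  0.70795784  1.98998498] [-0.09268057  0.00083001 -0.0059934 ] 7.45
```

```bash
python3 - <<'E'
from fit import *
from bench import robot
p=np.load("gauge.npy"); pos=robot.current_tcp_pos(); pos=[505.86,280.73,66]
psi=robot.current_eef_rot()[2]
z0=p[2]+np.pi
print(psi, z0-psi)
for phi in(0.35,0.12,0.06,0.03,0.0,-0.03,-0.06):
    robot.move_linear(pos,[np.pi,0,z0-phi])
    t=robot.current_ft_torque(); print(phi,(z0-robot.current_eef_rot()[2]+np.pi)%(2*np.pi)-np.pi,t.round(3),robot.current_contact_force().round(2),robot.current_gripper_width()*93,robot.current_t())
    if abs(t[2])>0.35: break
E
```

```text
2.7439523828486365 0.6900212613545835
0.35 0.3525976151289978 [-0.638  0.163  0.051] [-0.82 -4.01  4.1 ] 11.511087852254068 7.9417
0.12 0.12179543024258876 [-0.882  0.199 -0.034] [-1.17 -5.26  5.  ] 11.856984003915269 8.325
0.06 0.06176459294086456 [-1.03   0.216  0.028] [-1.43 -5.52  3.76] 11.589355986035528 8.575
0.03 0.031889908736532746 [-1.025  0.23   0.043] [-0.85 -5.61  4.65] 11.771067273908416 8.825
0.0 0.0020602291568181386 [-1.006  0.209 -0.065] [-1.32 -5.48  4.49] 11.833126664204759 9.075
-0.03 -0.02725658366083472 [-1.048  0.176 -0.34 ] [-0.92 -6.21  4.8 ] 12.251559263239924 9.325
-0.06 -0.05678638831628646 [-0.988  0.22  -0.448] [-0.73 -6.12  5.26] 12.429021712893972 9.575
```

Torque jumped as the yaw passed 0, so the pointer is on its stop. I'll release in place, lift and look.

```bash
python3 - <<'E'
from fit import *
from bench import robot
robot.move_gripper(0.5)
print(robot.current_contact_force())
x=robot.current_tcp_pos()
robot.move_linear([x[0],x[1],150])
p=np.load("gauge.npy"); h=G(p,(0,-125,0))
# approach above head
cands=[p[2]+np.pi/2,p[2]-np.pi/2]
q=robot.current_qpos()
for a in cands: print(a,robot.inverse_kinematics([h[0],h[1],150],[np.pi,0,a]))
e=G(p,(0,-245,0)); print("end",robot.inverse_kinematics([e[0],e[1],45],[np.pi,0,cands[0]]))
robot.move_ptp([h[0],h[1],150],[np.pi,0,cands[0]])
robot.move_gripper(0.68)
print(robot.current_t(),robot.current_tcp_pos(),robot.current_qpos())
for v in("top","side"):
    d=robot.get_image(v); pickle.dump(d,open(f"{v}3.pkl","wb"))
    q=proj(cam(d),robot.current_tcp_pos())[0]; print(v,q)
    x,y=(210,160) if v=="top" else (290,205); crop(d["img"],x,y,100,75,8,f"{v}3")
E
```

```text
[0.67174263 0.02062544 0.44975546]
1.8631773174083235 [-0.09658488  0.3600743   1.56700998  0.          1.21450837 -0.38896587]
-1.2784153361814696 [-9.65848804e-02  3.60074305e-01  1.56700998e+00 -4.44089210e-16
  1.21450837e+00  2.75262678e+00]
end [-0.27903396  0.52647125  1.58813827  0.          1.02698313 -0.57141495]
12.6833 [574.49594963  55.87735523 150.07988801] [-9.61925575e-02  3.59947746e-01  1.56698831e+00 -1.13777123e-05
  1.21449638e+00 -3.89054840e-01]
top [293.16479085 177.40164777]
side [312.29631135 197.67767536]
```

View pics/top3.png

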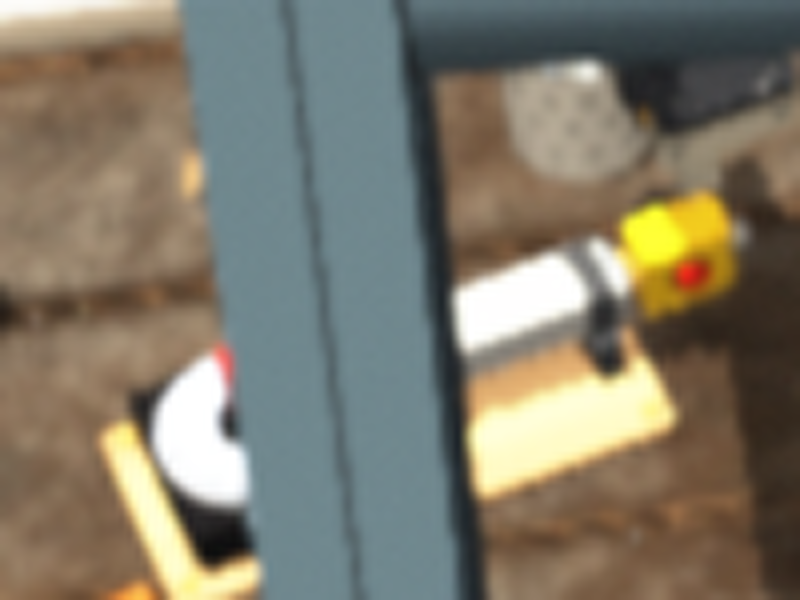

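View pics/side3.png

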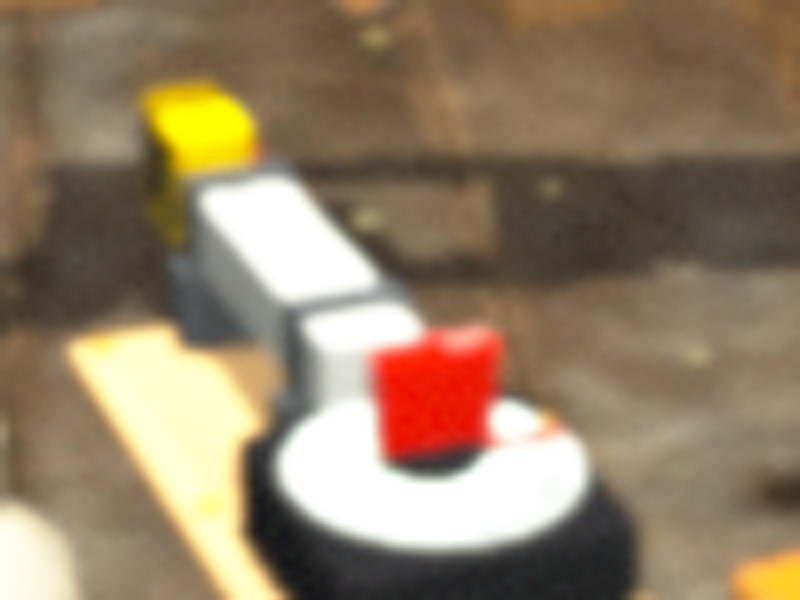

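```bash
python3 - <<'E'
from fit import *
p=np.load("gauge.npy")
for f,x,y,w,h in(("side3.pkl",335,240,40,30),):
    d=pickle.load(open(f,"rb")); crop(d["img"],x,y,w,h,20,"z3")
    c=cam(d)
    for ph in(0,.1,.2,.3):
        L=[(-r*np.cos(ph),110+r*np.sin(ph),57) for r in(0,25,40,45)]
        print(ph,[((proj(c,G(p,l))[0]-[x,y]+.5)*20-.5).round() for l in L])
E
```

```text
0 [array([177., 440.]), array([361., 406.]), array([470., 385.]), array([507., 379.])]
0.1 [array([177., 440.]), array([369., 415.]), array([483., 400.]), array([520., 395.])]
0.2 [array([177., 440.]), array([374., 424.]), array([492., 415.]), array([531., 411.])]
0.3 [array([177., 440.]), array([378., 434.]), array([498., 430.]), array([538., 429.])]
```

View pics/z3.png

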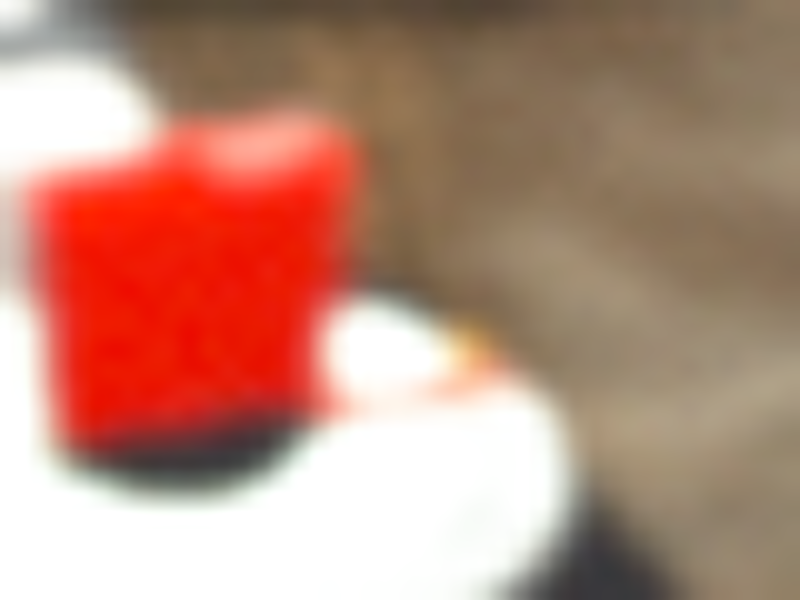

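The hand runs from (330,413) to (500,370), ending at the red mark, which matches the zero line and the torque stop. Next I'll descend on the head and pinch it.

```bash
python3 - <<'E'
from fit import *
from bench import robot
p=np.load("gauge.npy"); h=G(p,(-1,-125,45))
print(robot.move_linear(h,speed=100,f_stop=8), robot.current_tcp_pos(),robot.current_contact_force())
robot.move_gripper(0.0)
robot.sleep(0.2)
M=R.from_euler('z',p[2]).as_matrix()
print("w",robot.current_gripper_width()*93,robot.current_tcp_pos(),"F gauge",M.T@robot.current_contact_force(),robot.current_ft_torque(),robot.current_t())
E
```

```text
False [574.12602437  55.30451874  45.65195419] [ 0.0309761   0.41659494 -0.01636355]
w 30.175857191795377 [571.66191835  54.56308805  44.91875013] F gauge [-7.07955069 -1.99492612  4.19999563] [-0.77637784  0.92660835 -0.09208401] 14.8167
```

The head sits about 2.5 mm toward gauge -x (7 N side load). I'll re-centre on it, then start the pull with a force limit as a latch check.

```bash
python3 - <<'E'
from fit import *
from bench import robot
p=np.load("gauge.npy")
M=R.from_euler('z',p[2]).as_matrix()
def st(n):
    x=robot.current_tcp_pos(); l=M.T@(x-np.array([p[0],p[1],0])); print(n,"local",l.round(2),"F",(M.T@robot.current_contact_force()).round(2),"w",round(robot.current_gripper_width()*93,2),robot.current_t())
st("a")
robot.move_linear(G(p,(-4,-125,45)),speed=60); st("centred")
s=robot.move_linear(G(p,(-4,-140,45)),speed=40,f_stop=25); print(s); st("15")
d=robot.get_image("side"); pickle.dump(d,open("side4.pkl","wb")); crop(d["img"],285,195,100,75,8,"side4")
d=robot.get_image("top"); crop(d["img"],230,150,100,75,8,"top4")
E
```

```text
a local [  -3.03 -125.23   44.92] F [-7.08 -1.99  4.2 ] w 30.18 14.8167
centred local [  -3.05 -125.27   44.92] F [ 4.29 -1.43 -3.71] w 29.61 15.0667
False
15 local [  -3.21 -138.75   44.92] F [ 4.4   5.48 -3.43] w 30.06 15.5917
```

View pics/side4.png

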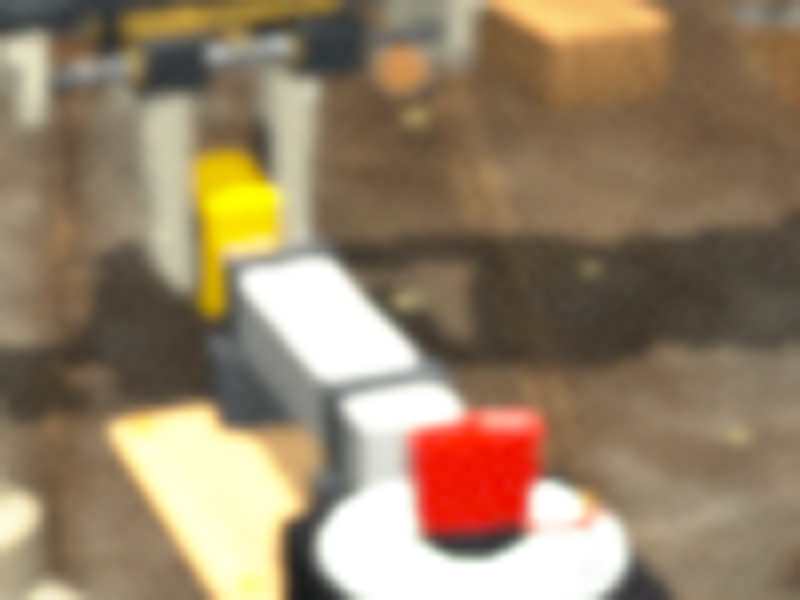

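View pics/top4.png

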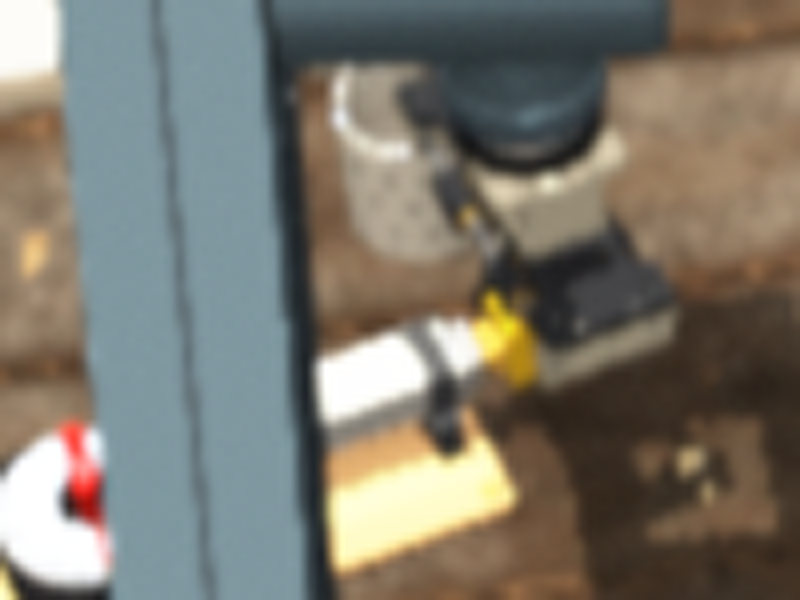

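The side view shows the head between the fingers at about (240,230) and drawn out. The pull force is about 7 N, which matches the spring plus friction, so the latch is free. Continuing to the end stop.

```bash
python3 - <<'E'
from fit import *
from bench import robot
p=np.load("gauge.npy")
M=R.from_euler('z',p[2]).as_matrix()
def st(n):
    x=robot.current_tcp_pos(); l=M.T@(x-np.array([p[0],p[1],0])); print(n,"local",l.round(2),"F",(M.T@robot.current_contact_force()).round(2),"w",round(robot.current_gripper_width()*93,2),robot.current_t())
for y in(-190,-210,-238):
    s=robot.move_linear(G(p,(-3.3,y,45)),speed=60,f_stop=20); st((y,s))
    if s: break
E
```

```text
(-190, False) local [  -3.94 -188.04   44.88] F [-0.59  5.71  1.71] w 29.77 16.675
(-210, False) local [  -4.24 -207.95   44.86] F [-2.11  6.59  3.37] w 29.76 17.1583
(-238, False) local [  -4.63 -235.6    44.86] F [-2.9   6.33  3.46] w 30.18 17.775
```

```bash
python3 - <<'E'
from fit import *
from bench import robot
p=np.load("gauge.npy")
M=R.from_euler('z',p[2]).as_matrix()
def st(n):
    x=robot.current_tcp_pos(); l=M.T@(x-np.array([p[0],p[1],0])); f=M.T@robot.current_contact_force(); print(n,"local",l.round(2),"F",f.round(2),"w",round(robot.current_gripper_width()*93,2),robot.current_t()); return f
y=-238
while y>-256:
    y-=2
    robot.move_linear(G(p,(-4.7,y,45)),speed=40); f=st(y)
    if f[1]>17: break
robot.sleep(0.3); st("end")
for v in("top","side"):
    d=robot.get_image(v); pickle.dump(d,open(f"{v}5.pkl","wb"))
    x,y=(220,150) if v=="top" else (285,180); crop(d["img"],x,y,100,75,8,f"{v}5")
E
```

```text
-240 local [  -4.64 -237.55   44.89] F [2.92 7.8  1.12] w 29.78 18.025
-242 local [  -4.66 -239.42   44.91] F [2.29 6.49 0.83] w 29.77 18.275
-244 local [  -4.72 -241.32   44.86] F [1.51 7.92 1.05] w 29.81 18.525
-246 local [  -4.73 -243.32   44.9 ] F [1.77 7.78 0.94] w 29.93 18.775
-248 local [  -4.75 -245.29   44.88] F [0.73 7.39 1.04] w 30.07 19.025
-250 local [  -4.8  -245.44   44.81] F [ 2.71 11.81  4.07] w 30.04 19.275
-252 local [  -4.81 -245.71   44.77] F [ 2.68 18.41  6.02] w 30.1 19.525
end local [  -4.79 -245.71   44.79] F [ 2.69 18.6   4.86] w 30.35 19.825
```

View pics/top5.png

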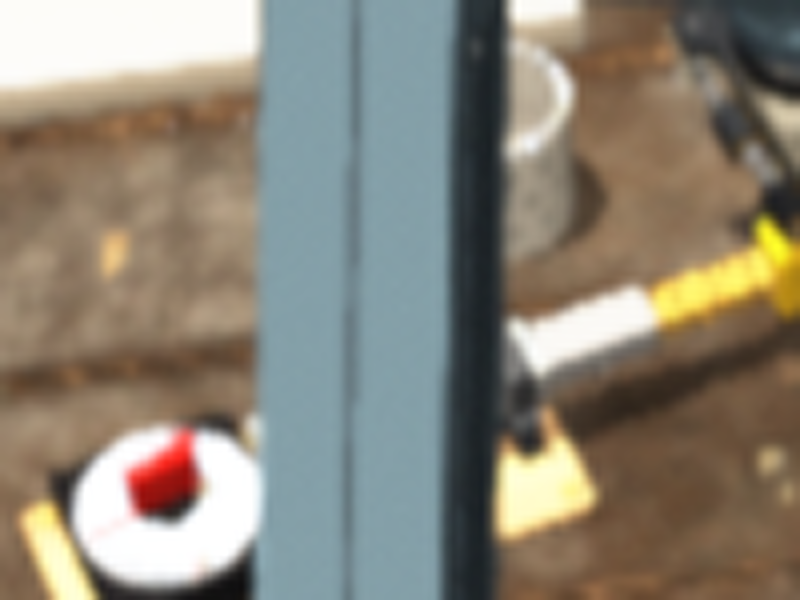

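View pics/side5.png

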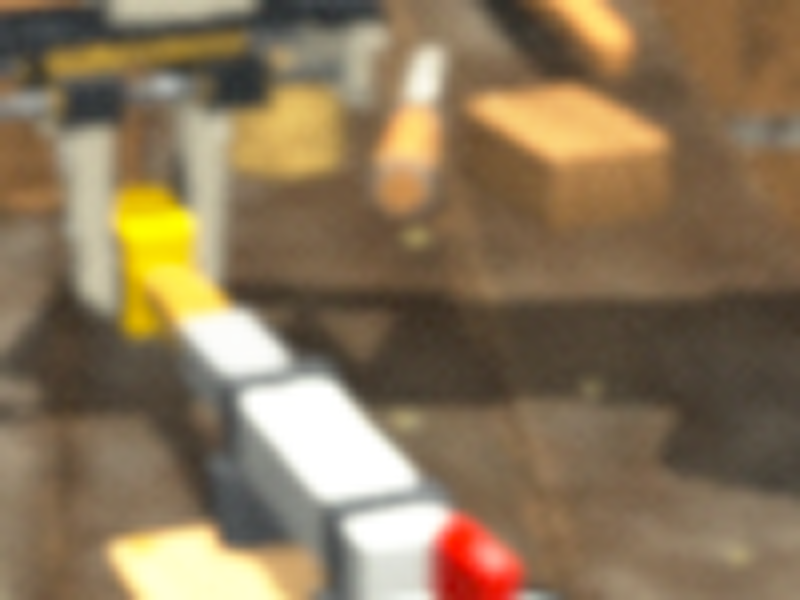

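The stop came at 120.4 mm of travel, with the load rising to 18.6 N and holding. In the top view the rod is out in two sections and the knob has swung round. Handing in.

```bash
python3 - <<'E'
from bench import robot
print(robot.current_tcp_pos(),robot.current_contact_force(),robot.current_t())
robot.hand_in()
E
```

```text
[604.67033336 -61.32721425  44.75825437] [-1.0825124  16.93503849  4.31296062] 19.925
the job is handed in; nothing more can be done
```

I zeroed the pointer first, then drew the rod out to its second stop. I handed the job in at about 20 s, still holding the rod there.

- **Zero stop:** I gripped the red knob and turned it anticlockwise from about 0.69 rad. The torque jumped as it passed zero, and the side picture showed the red hand on the red mark.
- **Pull:** I pinched the head across its button and drew it out. It came with only 6–8 N along the pull, as expected for an unlatched rod, and did not catch at the first stop.
- **Second stop:** The end stop came at 120.4 mm of tool travel, against the stated 120 mm. The load rose to about 18 N and the position held steady for 0.3 s before hand-in.
- **Final pictures:** The top view shows the rod drawn out and the knob swung round by the needle. I did not read the final pointer angle.

**Disagreements:**
- The two cameras differed by about 6 mm in the gauge's position along world x. The first pinch on the head was about 2.5 mm off-centre and gave a 7 N side load, so I re-centred.
- The gauge's true direction differed from my fit by about 0.014 rad. I corrected for that during the pull.
- The grip closed to about 30 mm where I expected 31.5 mm. I could not see the button itself, so I judged it pressed only from the rod pulling freely.

I kept clear of the other things on the bench and felt no contact with them, but I made no separate check that they hadn't moved.

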